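# Clear the squaring jig and press the tile home

## Robot

A 6-joint arm with a two-finger parallel gripper is mounted at the origin on the work surface. World frame = base frame: x ahead of the robot, y to its left, z up, the work surface at z = 0. Lengths are in m, angles in degrees, forces in N, time in s.
With the tool pointing down it reaches from about 0.425 to 1.125 m from the base axis. Payload 14.9 kg.
Tool frame: the origin (TCP) lies midway between the tips of the shut fingers; the grasp point (between the pads) lies 19 mm behind it; z points along the fingers, y is the line along which they close (so a half turn about z gives the same grasp; the last joint's range is limited). The gripper opens to 91 mm and grips with 3 to 60 N. Pads are 32 mm wide; open, the fingers measure 118 mm over their backs; the gripper's body (76 mm by 178 mm) begins 60 mm behind the grasp point.
Start: joints at [61.805, 21.709, 99.362, -0, 58.929, -1.908], TCP at [0.31, 0.628, 0.214] pointing down, gripper open.
Joint ranges: [-158.91, 158.91], [-42.39, 125.64], [0.06, 152.35], [-60.88, 240.88], [17.5, 164.5], [-176.32, 176.32]. Speed limits (degrees/s): [108.29, 108.29, 136.94, 180, 180, 180].

## Interface

Orientations are given as [roll, pitch, yaw] about the fixed x, y, z axes, in that order (R = Rz(yaw) Ry(pitch) Rx(roll)).
In Python, from station import robot gives the robot as it stands.
- The arm moves only by the shell command python3 -m crank 'ROWS' [FORCE]. ROWS is JSON, a list of rows, each a list of 7 numbers: the gripper's target within -1 to 1 (fully open at 1, half-way at 0, shut at -1), then the shift along the tool's x, y, z in m, then the turn, a rotation vector about the tool's x, y, z in rad. A call has 1 to 12 rows; each row is the pose to reach, as a shift and turn from the pose commanded when the call began, along the tool's axes at that moment; what a row does not reach only later rows make up. A row lasts 1/10 s, in which the tool goes at most 50 mm and 8.59 degrees, less where a joint would pass 70% of its speed; a pose out of reach is approached as far as the arm can. A call with a gripper value outside its range is refused whole. The fingers move at their own pace and stop on an object; FORCE is the grip in N (left out, the last holds). Time passes only in rows, so rows that repeat a pose let the fingers close. It gives the time, the measured TCP pose, the force, the opening and the grip force at its end, in the units of the state.
- robot.get_obs(): the state, without advancing time (a new reading comes with each control period).
- robot.camera(name): name is "side" or "top"; returns a dict with "image" (384x512x3 uint8, red, green, blue), "vertical_fov" (degrees; the focal length in pixels is half the picture's height over the tangent of half this angle, whatever the lens; pixels are square), "cx", "cy" (the principal point, pixels), "extrinsics" (4x4, takes a point from camera to world coordinates). Camera axes: x right, y up, looking along -z (the intrinsics and any distortion apply to the point x, -y, -z); pixel columns grow to the right and rows downward; lengths in m; the calibration is good to about 2 mm. A picture is of the moment at which its call begins. There is no depth.
- robot.close_job(): hands the job in; it is judged then, once.
Trained networks look in the newest picture that a camera, given by its name, has taken for a name from the list of things; names that differ only in an ending like _2 or _b are one class to them, and where a whole thing is asked for, a point or a joint stands for the part that bears it (a point fixed in the world has none). Each returns a list of dicts, best first, with "conf" (0 to 1); they miss things now and then, are a little off and sometimes report something else, mostly with a low value. They report only what shows in the picture. A call takes as long as a camera call. They do not tell look-alikes from the thing itself.
- robot.spot_in(camera, query): "point" ([x, y, z] in m, in world coordinates, good to about 4 mm: the middle of the surface that is visible of it).
The state is a dict: "t": time; "qpos": joint angles; "qd": joint speeds; "joint_torque": joint torques, N m; "tool_pos": TCP position; "ee_rot": TCP orientation; "ft_force": force on the tool from outside, world axes, zero at the start; "wrist_torque": the same for the moment, N m; "finger_gap": finger opening in m; "finger_force": force on a finger pad.
Only numpy, scipy, OpenCV 4.12 (cv2) and the standard library are available. Lean on these libraries where they do the work, as an engineer would, in place of code of your own. Each camera call takes 0.05 s, during which the arm holds its last target. There are 200 camera calls.

## Task

Pick up the wooden scraper block by its raised grip and, keeping hold of it, first sweep the three clay chips sideways off the jig's raised bed so that they drop into its catch pan, before the tile touches the plunger. Then, with the same block, gently push the tile square along the bed against the sprung plunger until it rests firmly against the hard stop, and finish while still holding it pressed there with the block in the gripper: the spring pushes it back if you let go. Keep the fingers off the chips and the tile, do not press the tile harder than about 40 N, and leave everything else on the bench where it stands.

Things in the scene. Friction and masses are not known exactly. Their poses are not given: they have to be found in the camera images.
- jig: squaring jig, fixed to the bench: a grey catch pan (340 x 250 mm, lip 12 mm high, floor 3 mm thick) carrying a raised flat aluminium bed, 325 mm along the jig's x and 110 mm across (y from -55 to +55 mm), its top 24 mm above the bench. The bed has no side walls; open gutters about 65 mm wide run along both sides, inside the pan. Origin: centre of the pan, at bench height. +x points along the bed towards the plunger and the stop, z up
- stop: hard stop, fixed on the jig (same origin and axes as the jig): two square steel lugs 20 x 20 mm, 24 mm high above the bed, centred at y = -30 and +30 mm, their flat faces at x = +95 mm looking to -x; behind them a dark steel block 34 mm high above the bed (x 115 to 145 mm)
- plunger (a joint): travel of the sprung plunger along the jig's +x in m: 0 = fully out, grows as it is pressed, 0.022 = its tip level with the stop's faces (tile home). Spring 200 N/m, about 2 N at first touch and 6.4 N at the stop; it pushes the tile back when let go
- plunger_tip (a point): centre of the plunger's round steel tip (16 mm across), between the two lugs, 11 mm above the bed; fully out it stands at x = +73 mm in the jig's frame, 22 mm proud of the stop's faces
- tile_center (a point): square fired clay tile 80 x 80 mm, 20 mm thick, about 0.24 kg, lying flat and loose on the bed at its end away from the stop; the point is its centre; its x axis points roughly along the jig's x. Home, its centre is at x = +55 mm in the jig's frame
- tile: the same tile; origin at the centre of its underside
- chip_a_center (a point): loose chip of fired clay on the jig's bed between tile and plunger, irregular, about 24 x 20 mm and 10 mm thick; the point is its centre
- chip_b_center (a point): loose chip of fired clay on the jig's bed between tile and plunger, irregular, about 24 x 20 mm and 10 mm thick; the point is its centre
- chip_c_center (a point): loose chip of fired clay on the jig's bed between tile and plunger, irregular, about 24 x 20 mm and 10 mm thick; the point is its centre
- scraper_grip (a point): wooden scraper block standing on the bench to the robot's left of the jig: a foot 26 mm thick (its x), 76 mm long (its y) and 26 mm high, with a narrower upright grip on top, 20 mm thick (x), 46 mm long (y), reaching 68 mm above the block's underside. Both long faces are alike. The point lies on the middle of the grip, 48 mm above the underside; z up. Pinch the grip across its 20 mm thickness from above
- scraper: the same scraper block, about 0.11 kg; origin at the centre of its underside
- bowl: plaster-coloured bowl, 120 mm across, 55 mm high; bystander, origin under its centre
- cup: white cup, 72 mm across, 85 mm high; bystander, origin under its centre
- glaze_jar: grey jar, 68 mm across, 100 mm high; bystander, origin under its centre
- brush: flat brush with a wooden handle, about 200 mm long, lying on the bench; bystander
- cone_stand: small clay stand, 60 mm across, 50 mm high; bystander, origin under its centre
- rib_block: flat dark wooden rib, 90 x 50 x 12 mm; bystander, origin under its centre
- chip_a: the chip of point chip_a_center; origin at the centre of its underside
- chip_b: the chip of point chip_b_center; origin at the centre of its underside
- chip_c: the chip of point chip_c_center; origin at the centre of its underside
Things that resemble listed ones, but are neither listed nor needed, are in the scene too. Leave any turquoise or white look-alike of the scraper alone.

How it is judged (in metres and radians):
On the way, in this order (a step that is already met when the one before it is completed fails the run):
1. the scraper block is lifted in the gripper (contact force between scraper and the fingers above 2 N and height (world z) of scraper_grip above 0.07 m), for 0.2 s.
2. all three chips are off the bed and in the catch pan, before the tile touches the plunger, with the block still in the gripper (contact force between scraper and the fingers above 2 N and z of each of chip_a_center, chip_b_center, chip_c_center in the frame of jig below 0.026 m and (y of chip_a_center in the frame of jig above 0.055 m or y of chip_a_center in the frame of jig below -0.055 m) and y of chip_a_center in the frame of jig between -0.13 and 0.13 m and x of chip_a_center in the frame of jig between -0.175 and 0.175 m and (y of chip_b_center in the frame of jig above 0.055 m or y of chip_b_center in the frame of jig below -0.055 m) and y of chip_b_center in the frame of jig between -0.13 and 0.13 m and x of chip_b_center in the frame of jig between -0.175 and 0.175 m and (y of chip_c_center in the frame of jig above 0.055 m or y of chip_c_center in the frame of jig below -0.055 m) and y of chip_c_center in the frame of jig between -0.13 and 0.13 m and x of chip_c_center in the frame of jig between -0.175 and 0.175 m and value of joint plunger below 0.003 m), for 0.2 s.
3. the block presses the tile against the hard stop, plunger in (contact force between scraper and the fingers above 2 N and contact force between tile and stop above 1.5 N and value of joint plunger above 0.019 m and contact force between scraper and tile above 4 N and contact force between tile and the fingers below 0.3 N and angle between the x axis of tile_center and the x axis of jig, either way round below 0.07 rad and z of tile_center in the frame of jig below 0.04 m and x of tile_center in the frame of jig above 0.048 m), for 0.2 s.
At the end, for the whole second after the job is handed in: The gripped block, over the bed, pushes the tile (over 4 N, no finger on it); the tile lies flat, bears on the stop with over 1.5 N, square within 4 degrees, plunger in over 19 mm; the three chips lie in the pan beside the bed; bystanders within 30 mm of their starts (all of step 3 and z of scraper_grip in the frame of jig above 0.066 m and z of each of chip_a_center, chip_b_center, chip_c_center in the frame of jig below 0.026 m and (y of chip_a_center in the frame of jig above 0.055 m or y of chip_a_center in the frame of jig below -0.055 m) and y of chip_a_center in the frame of jig between -0.13 and 0.13 m and x of chip_a_center in the frame of jig between -0.175 and 0.175 m and (y of chip_b_center in the frame of jig above 0.055 m or y of chip_b_center in the frame of jig below -0.055 m) and y of chip_b_center in the frame of jig between -0.13 and 0.13 m and x of chip_b_center in the frame of jig between -0.175 and 0.175 m and (y of chip_c_center in the frame of jig above 0.055 m or y of chip_c_center in the frame of jig below -0.055 m) and y of chip_c_center in the frame of jig between -0.13 and 0.13 m and x of chip_c_center in the frame of jig between -0.175 and 0.175 m and distance of each of bowl, cup, glaze_jar, brush, cone_stand, rib_block from where it was at the start of the episode below 0.03 m); the arm keeps its last pose, push and grip.
It fails at once if the fingers touch a chip (contact force between any of chip_a, chip_b, chip_c and the fingers above 0.5 N).
It fails at once if the fingers push the tile (contact force between tile and the fingers above 1 N).
It fails at once if the tile is pressed harder than 50 N (contact force between scraper and tile above 50 N or contact force between tile and stop above 50 N).
It fails at once if a bystander is disturbed (moved over 30 mm) (distance of any of bowl, cup, glaze_jar, brush, cone_stand, rib_block from where it was at the start of the episode above 0.03 m).
It also fails if it takes over 54 s, if anything falls off the work surface, if the arm or the gripper's body presses on something with over 40 N, if the wrist force passes 120 N, or if a joint passes its speed limit or range.

## Working session

There is one attempt and no reset: what is moved stays moved. The work goes in short steps, Python scripts to look and compute and a shell command to move; the robot and the scene stay as the last step left them, time stands still between calls to the robot, and variables do not carry over. Pictures are saved under pics/ and viewed, at most 10 in all, crops included, and the job is handed in when it is done.

```bash
mkdir -p pics; cat > h.py <<'E'
from station import robot
import numpy as np, cv2
def snap(n,f):
    c=robot.camera(n); cv2.imwrite('pics/'+f,c['image'][:,:,::-1]); return c
def proj(c,p):
    E=np.linalg.inv(np.array(c['extrinsics'])); q=E[:3,:3]@np.array(p)+E[:3,3]
    f=192/np.tan(np.radians(c['vertical_fov'])/2)
    return c['cx']+f*q[0]/-q[2], c['cy']+f*-q[1]/-q[2]
def unproj(c,u,v,z):
    E=np.array(c['extrinsics']); f=192/np.tan(np.radians(c['vertical_fov'])/2)
    d=E[:3,:3]@np.array([(u-c['cx'])/f,-(v-c['cy'])/f,-1]); o=E[:3,3]
    return o+d*(z-o[2])/d[2]
E
python3 - <<'E'
from h import *
o=robot.get_obs(); print(o['t'],o['tool_pos'],o['ee_rot'],o['ft_force'])
for n in ['top','side']:
    c=snap(n,n+'0.png'); print(n,{k:c[k] for k in c if k!='image'})
    for q in ['jig','stop','plunger_tip','tile','chip_a','scraper_grip','scraper','bowl','cup','glaze_jar','brush','cone_stand','rib_block']:
        for r in robot.spot_in(n,q)[:5]:
            print(n,q,np.round(r['point'],3),round(r['conf'],2),np.round(proj(c,r['point'])))
E
```

```text
0.0 [0.30982471 0.62725332 0.21327655] [-1.79935909e+02 -1.63949710e-03  1.53712650e+02] [-0.70004723 -0.17773828 -0.5921564 ]
top {'vertical_fov': 56.26430070711237, 'cx': 257.5035128789687, 'cy': 192.3345854099516, 'extrinsics': array([[ 0.00513057,  0.99881712, -0.04835332,  0.4495199 ],
       [-0.99987004,  0.00438493, -0.01551403,  0.02626016],
       [-0.01528366,  0.04842663,  0.9987098 ,  1.03658541],
       [ 0.        ,  0.        ,  0.        ,  1.        ]])}
top jig [ 0.566 -0.122  0.006] 0.93 [315. 170.]
top stop [ 0.592 -0.22   0.054] 0.55 [353. 158.]
top tile [ 0.533 -0.034  0.043] 0.8 [285. 180.]
top chip_a [ 0.599 -0.127  0.037] 0.6 [318. 157.]
top scraper_grip [0.486 0.221 0.038] 0.87 [193. 196.]
top scraper_grip [0.345 0.241 0.049] 0.83 [185. 248.]
top scraper_grip [0.495 0.329 0.027] 0.7 [156. 193.]
top scraper_grip [0.665 0.164 0.051] 0.69 [214. 132.]
top scraper [0.664 0.159 0.054] 0.74 [215. 132.]
top scraper [0.348 0.244 0.052] 0.7 [183. 247.]
top scraper [ 0.353 -0.398  0.1  ] 0.67 [427. 248.]
top scraper [0.497 0.326 0.031] 0.59 [157. 192.]
top scraper [0.
[... 1010 characters left out ...]
.029] 0.62 [287. 233.]
side chip_a [ 0.536 -0.124  0.032] 0.42 [275. 236.]
side scraper_grip [0.674 0.16  0.022] 0.83 [303. 172.]
side scraper_grip [0.494 0.223 0.026] 0.81 [241. 166.]
side scraper_grip [0.5   0.327 0.034] 0.7 [239. 146.]
side scraper_grip [0.341 0.241 0.029] 0.56 [192. 167.]
side scraper_grip [ 0.458 -0.45   0.018] 0.55 [266. 353.]
side scraper [0.495 0.328 0.035] 0.74 [238. 146.]
side scraper [0.338 0.238 0.025] 0.57 [191. 169.]
side bowl [0.681 0.376 0.036] 0.87 [291. 133.]
side cup [0.355 0.372 0.06 ] 0.93 [193. 137.]
side brush [ 0.454 -0.451  0.018] 0.58 [264. 354.]
side cone_stand [0.499 0.325 0.035] 0.49 [239. 147.]
side rib_block [0.581 0.464 0.014] 0.55 [258. 129.]
```

```bash
python3 - <<'E'
import cv2
a=cv2.imread('pics/top0.png');b=cv2.imread('pics/side0.png')
cv2.imwrite('pics/t1.png',cv2.resize(a[100:270,100:440],(800,400),interpolation=cv2.INTER_CUBIC))
cv2.imwrite('pics/s1.png',cv2.resize(b[100:300,160:400],(720,600),interpolation=cv2.INTER_CUBIC))
E
```

```text
(no output)
```

View pics/t1.png

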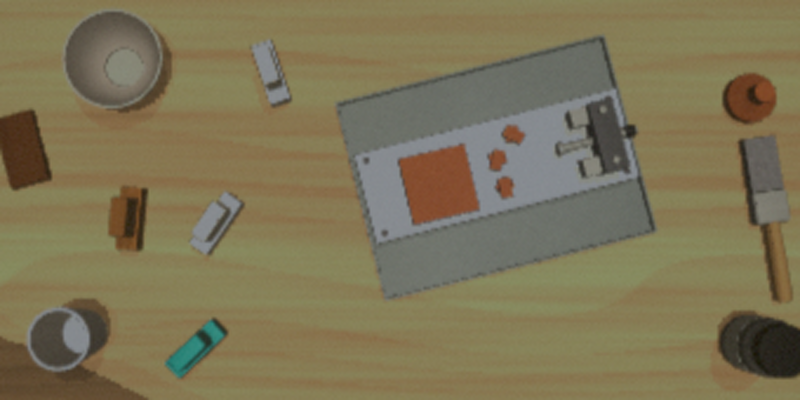

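View pics/s1.png

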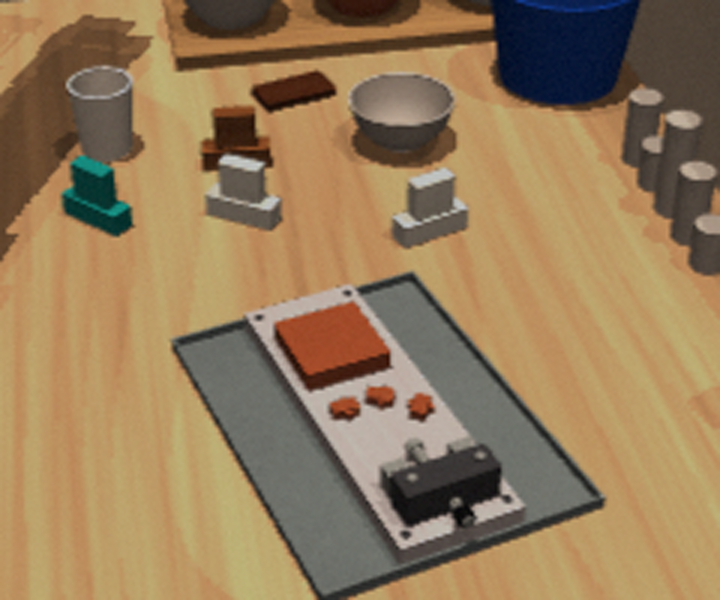

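Scraper candidates in the top picture: wooden at about (154,192), white at (193,196) and (214,131), turquoise at (184,248). The wooden one fits the description, since white and turquoise are the look-alikes. I'll enlarge it to confirm and fit the jig at the same time.

```bash
python3 - <<'E'
from h import *
a=cv2.imread('pics/top0.png')[165:220,130:205]
cv2.imwrite('pics/w1.png',cv2.convertScaleAbs(cv2.resize(a,(750,550),interpolation=cv2.INTER_CUBIC),alpha=1.6))
c=robot.camera('top'); im=c['image']
s=800/340
def g(l,z): return np.array([unproj(c,100+u/s,100+v/s,z)[:2] for u,v in l])
P=g([(337,103),(603,37),(655,230),(387,298)],.012);B=g([(356,153),(617,90),(638,180),(380,242)],.024)
T=g([(399,160),(466,145),(479,210),(413,223)],.044);C=g([(513,133),(497,160),(505,187)],.034)
for n,X in zip('PBT',(P,B,T)):
    d=X[1]+X[2]-X[0]-X[3]; print(n,X.mean(0).round(4),np.degrees(np.arctan2(d[1],d[0])),np.linalg.norm(X-np.roll(X,1,0),axis=1).round(3))
o=P.mean(0); d=P[1]+P[2]-P[0]-P[3]; th=np.arctan2(d[1],d[0]); R=np.array([[np.cos(th),-np.sin(th)],[np.sin(th),np.cos(th)]])
print('tile jig',(T-o)@R,'chips jig',(C-o)@R, 'chips',C); print('bed',(B-o)@R)
E
```

```text
P [ 0.5616 -0.109 ] -75.65070005938043 [0.245 0.335 0.243 0.334]
B [ 0.5607 -0.1103] -76.1954014421139 [0.111 0.323 0.111 0.318]
T [ 0.5366 -0.0389] -77.84911458036417 [0.076 0.081 0.078 0.079]
tile jig [[-0.11294125  0.03273536]
 [-0.03202802  0.03064741]
 [-0.03629375 -0.04743142]
 [-0.11517255 -0.0433852 ]] chips jig [[ 0.02699071  0.03194747]
 [ 0.00048718  0.00532596]
 [ 0.00163114 -0.02817128]] chips [[ 0.59925597 -0.12724209]
 [ 0.56689653 -0.10816308]
 [ 0.53472783 -0.11757306]]
bed [[-0.16015569  0.05578682]
 [ 0.16293368  0.05281564]
 [ 0.15932645 -0.05833291]
 [-0.15820053 -0.05521367]]
```

View pics/w1.png

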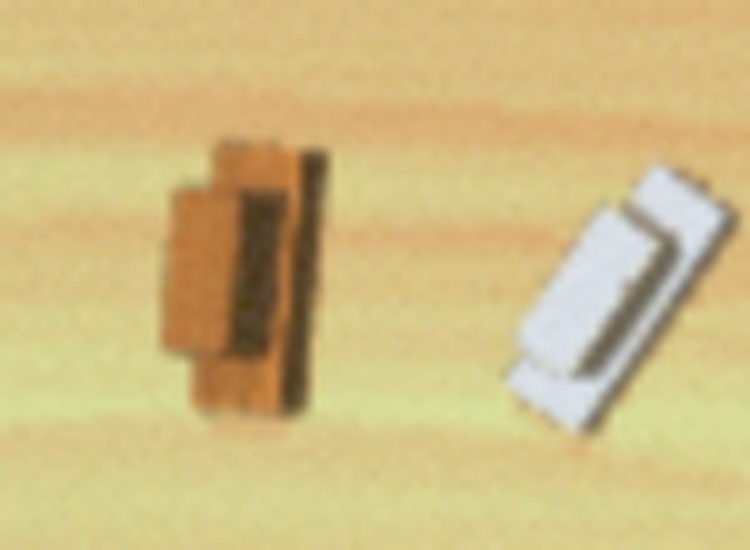

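The crop confirms the wooden block: the grip top is at about (150,192) in the full picture, with its long axis nearly along world x.

```bash
cat >> h.py <<'E'
def go(x,y,z,yaw):
    from scipy.spatial.transform import Rotation as Q
    o=robot.get_obs(); R=Q.from_euler('xyz',o['ee_rot'],degrees=True)
    T=Q.from_euler('xyz',[180,0,yaw],degrees=True)
    rv=(R.inv()*T).as_rotvec()
    print('t',o['t'],'pos',np.round(o['tool_pos'],4),'rot',np.round(o['ee_rot'],2),'ft',np.round(o['ft_force'],1))
    print('shift',np.round(R.inv().apply(np.array([x,y,z])-o['tool_pos']),4),'turn',np.round(rv,4))
E
python3 - <<'E'
from h import *
c=robot.camera('top')
def g(l,z): return np.array([unproj(c,130+u/10,165+v/10,z)[:2] for u,v in l])
for l,z in (([(175,187),(242,190),(230,355),(162,352)],.068),([(215,145),(302,150),(282,415),(193,412)],.026)):
    X=g(l,z); d=X[0]+X[1]-X[2]-X[3]; print(X.mean(0),np.degrees(np.arctan2(d[1],d[0])),np.linalg.norm(X-np.roll(X,1,0),axis=1).round(3))
    d=X[1]+X[2]-X[0]-X[3];print(np.degrees(np.arctan2(d[1],d[0])))
go(.497,.327,.20,176)
E
```

```text
[0.49579852 0.33241338] -3.2246534850149517 [0.045 0.018 0.045 0.019]
-92.28318734392771
[0.49521151 0.33262649] -3.4424518627782454 [0.076 0.025 0.075 0.025]
-92.34079773960386
t 1.5 pos [0.31   0.6276 0.2139] rot [-180.      0.    153.71] ft [ 0.5  0.9 -0.2]
shift [-0.3008 -0.1867  0.0139] turn [-0.    -0.    -0.389]
```

```bash
python3 -m crank '[[1,-0.298,-0.1835,0.03,0,0,-0.407],[1,-0.298,-0.1835,0.03,0,0,-0.407],[1,-0.298,-0.1835,0.03,0,0,-0.407],[1,-0.298,-0.1835,0.03,0,0,-0.407],[1,-0.298,-0.1835,0.03,0,0,-0.407],[1,-0.298,-0.1835,0.03,0,0,-0.407],[1,-0.298,-0.1835,0.03,0,0,-0.407],[1,-0.298,-0.1835,0.03,0,0,-0.407],[1,-0.298,-0.1835,0.03,0,0,-0.407],[1,-0.298,-0.1835,0.03,0,0,-0.407]]' 50
python3 - <<'E'
from h import *
c=snap('side','side2.png'); a=cv2.imread('pics/side2.png')[60:190,180:300]
cv2.imwrite('pics/s2.png',cv2.resize(a,(554,600),interpolation=cv2.INTER_CUBIC))
print([(r['point'],r['conf']) for r in robot.spot_in('side','scraper_grip')])
go(.496,.331,.032,177)
E
```

```text
t: 2.5
tool_pos: [0.4957, 0.3318, 0.1841]
ee_rot: [180.0, 0.0, 177.1]
ft_force: [-0.3, 0.1, -0.6]
finger_gap: 0.0909
finger_force: 0.0
[([0.493, 0.2192, 0.0228], 0.97), ([0.6764, 0.156, 0.0234], 0.78), ([0.3445, 0.2436, 0.0286], 0.67), ([0.5032, 0.3243, 0.033], 0.6), ([0.3534, 0.3699, 0.0619], 0.58), ([0.5955, -0.256, 0.0387], 0.49), ([0.5358, -0.1233, 0.0303], 0.3), ([0.5906, -0.2406, 0.0495], 0.22)]
t 2.6 pos [0.4954 0.3322 0.1841] rot [1.7999e+02 1.0000e-02 1.7712e+02] ft [-0.2  0.3 -0.2]
shift [-0.0007 -0.0012  0.1521] turn [0.0002 0.0001 0.002 ]
```

View pics/s2.png

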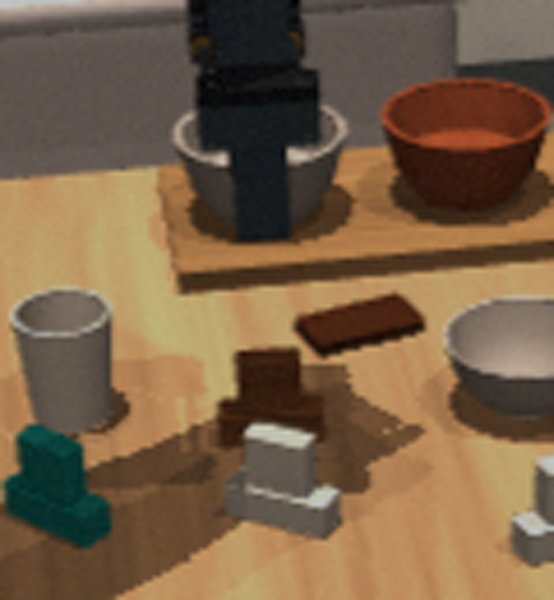

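The side view shows the gripper at (262,150 in the crop) directly above the wooden block at (270,400), with the other things clear. I'll descend, close and lift.

```bash
python3 -m crank '[[1,0,-0.001,0.04,0,0,0],[1,0,-0.001,0.08,0,0,0],[1,0,-0.001,0.11,0,0,0],[1,0,-0.001,0.135,0,0,0],[1,0,-0.001,0.15,0,0,0],[1,0,-0.001,0.152,0,0,0],[-1,0,-0.001,0.152,0,0,0],[-1,0,-0.001,0.152,0,0,0],[-1,0,-0.001,0.152,0,0,0],[-1,0,-0.001,0.152,0,0,0],[-1,0,-0.001,0.152,0,0,0],[-1,0,-0.001,0.152,0,0,0]]' 50
python3 -m crank '[[-1,0,0,0,0,0,0],[-1,0,0,0,0,0,0],[-1,0,0,-0.02,0,0,0],[-1,0,0,-0.05,0,0,0],[-1,0,0,-0.08,0,0,0],[-1,0,0,-0.11,0,0,0],[-1,0,0,-0.12,0,0,0],[-1,0,0,-0.12,0,0,0]]' 50
cat >> h.py <<'E'
o0=np.array([.5612,-.1097]); TH=np.radians(-76.0)
RJ=np.array([[np.cos(TH),-np.sin(TH)],[np.sin(TH),np.cos(TH)]])
def w(jx,jy): return o0+RJ@np.array([jx,jy])
def gj(jx,jy,z,yaw): p=w(jx,jy); go(p[0],p[1],z,yaw); return p
def jpos(): o=robot.get_obs(); print('jig',((np.array(o['tool_pos'][:2])-o0)@RJ).round(4),'z',o['tool_pos'][2],'Fjig',(np.array(o['ft_force'][:2])@RJ).round(1),o['ft_force'][2])
E
python3 - <<'E'
from h import *
for s in (1,-1): print(gj(.016,s*.080,.16,104))
E
```

```text
t: 3.8
tool_pos: [0.496, 0.3301, 0.0322]
ee_rot: [180.0, 0.0, 177.0]
ft_force: [-0.2, 0.3, -0.6]
finger_gap: 0.0459
finger_force: 0.0
t: 4.6
tool_pos: [0.4965, 0.3305, 0.1529]
ee_rot: [179.9, 0.1, 177.0]
ft_force: [0.1, -0.0, -0.3]
finger_gap: 0.0199
finger_force: 49.8
t 4.6 pos [0.4965 0.3305 0.1529] rot [1.7993e+02 1.1000e-01 1.7703e+02] ft [ 0.1 -0.  -0.3]
shift [-0.1686 -0.4282 -0.0073] turn [2.2000e-03 8.0000e-04 1.2747e+00]
[ 0.64269441 -0.10587098]
t 4.6 pos [0.4965 0.3305 0.1529] rot [1.7993e+02 1.1000e-01 1.7703e+02] ft [ 0.1 -0.  -0.3]
shift [-0.0156 -0.4749 -0.0076] turn [2.2000e-03 8.0000e-04 1.2747e+00]
[ 0.48744709 -0.14457848]
```

```bash
python3 -m crank '[[-1,-0.17,-0.427,-0.007,0,0,1.275],[-1,-0.17,-0.427,-0.007,0,0,1.275],[-1,-0.17,-0.427,-0.007,0,0,1.275],[-1,-0.17,-0.427,-0.007,0,0,1.275],[-1,-0.17,-0.427,-0.007,0,0,1.275],[-1,-0.17,-0.427,-0.007,0,0,1.275],[-1,-0.17,-0.427,-0.007,0,0,1.275],[-1,-0.17,-0.427,-0.007,0,0,1.275],[-1,-0.17,-0.427,-0.007,0,0,1.275],[-1,-0.17,-0.427,-0.007,0,0,1.275],[-1,-0.17,-0.427,-0.007,0,0,1.275],[-1,-0.17,-0.427,-0.007,0,0,1.275]]'
python3 - <<'E'
from h import *
print(gj(.016,.085,.062,104)); jpos()
E
```

```text
t: 5.8
tool_pos: [0.6425, -0.1042, 0.1574]
ee_rot: [-179.9, -0.1, 104.0]
ft_force: [0.1, -0.2, -1.2]
finger_gap: 0.0196
finger_force: 49.8
t 5.8 pos [ 0.6425 -0.1042  0.1574] rot [-1.7988e+02 -7.0000e-02  1.0402e+02] ft [ 0.1 -0.2 -1.2]
shift [-0.0018  0.005   0.0954] turn [-0.002  -0.0012  0.0003]
[ 0.64754589 -0.10466137]
jig [0.0143 0.0802] z 0.1573891037453371 Fjig [0.3 0.1] -1.2246182881358887
```

```bash
python3 -m crank '[[-1,-0.002,0.006,0.03,0,0,0],[-1,-0.002,0.006,0.06,0,0,0],[-1,-0.002,0.006,0.085,0,0,0],[-1,-0.002,0.006,0.0955,0,0,0],[-1,-0.002,0.006,0.0955,0,0,0],[-1,-0.002,0.006,0.0955,0,0,0]]'
python3 - <<'E'
from h import *
a=snap('side','a.png')['image'];b=snap('top','b.png')['image']
A=cv2.resize(a[180:280,230:355],(500,400),interpolation=cv2.INTER_CUBIC);B=cv2.resize(b[110:240,235:385],(290,251),interpolation=cv2.INTER_CUBIC)
o=np.zeros((400,790,3),np.uint8);o[:,:500]=A;o[:251,500:]=B;cv2.imwrite('pics/s3.png',o[:,:,::-1])
gj(.016,.085,.0577,104); jpos()
E
```

```text
t: 6.4
tool_pos: [0.6503, -0.105, 0.0643]
ee_rot: [180.0, 0.0, 104.0]
ft_force: [0.6, -0.1, -0.5]
finger_gap: 0.0196
finger_force: 49.8
t 6.5 pos [ 0.6506 -0.1054  0.0649] rot [1.799e+02 5.000e-02 1.040e+02] ft [-0.2 -0.8 -0.6]
shift [ 0.0015 -0.0028  0.0072] turn [0.0017 0.0008 0.0001]
jig [0.0175 0.0878] z 0.06485943032031015 Fjig [ 0.7 -0.4] -0.6090860472483338
```

View pics/s3.png

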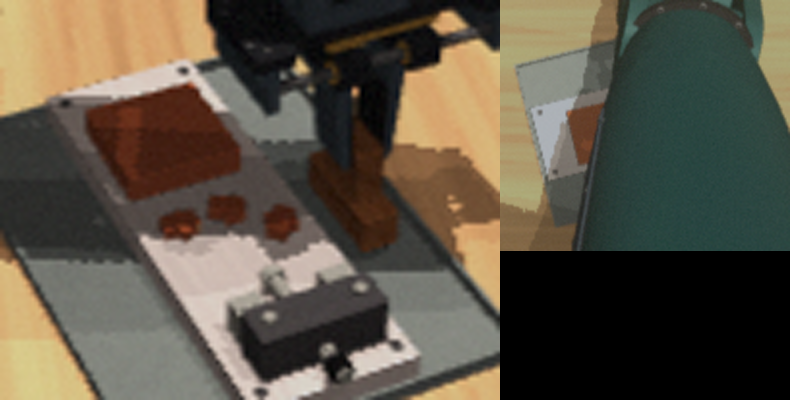

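The side picture shows the block hanging upright past the bed's right edge, with its foot at (315–390,165–245). The chips at (180,222), (226,208) and (282,220) lie within its span, and the tile corner at (240,170) clears. The top view is blocked by the arm. I'll lower a bit and check height.

```bash
python3 -m crank '[[-1,0.001,-0.003,0.004,0,0,0],[-1,0.001,-0.003,0.0065,0,0,0],[-1,0.001,-0.003,0.0065,0,0,0],[-1,0.001,-0.003,0.0065,0,0,0]]'
python3 - <<'E'
from h import *
gj(.016,-.055,.0577,104); jpos()
E
```

```text
t: 6.9
tool_pos: [0.6467, -0.1054, 0.057]
ee_rot: [-180.0, 0.0, 104.0]
ft_force: [-0.5, -0.2, -1.2]
finger_gap: 0.0198
finger_force: 49.8
t 6.9 pos [ 0.6467 -0.1054  0.057 ] rot [-180.      0.    103.98] ft [-0.5 -0.2 -1.2]
shift [ 0.0005 -0.139  -0.0007] turn [-0.      0.     -0.0004]
jig [0.0165 0.084 ] z 0.056958129370221 Fjig [ 0.  -0.5] -1.2409927056355226
```

```bash
python3 -m crank '[[-1,0,-0.01,-0.0007,0,0,0],[-1,0,-0.02,-0.0007,0,0,0],[-1,0,-0.03,-0.0007,0,0,0],[-1,0,-0.037,-0.0007,0,0,0],[-1,0,-0.044,-0.0007,0,0,0],[-1,0,-0.051,-0.0007,0,0,0],[-1,0,-0.058,-0.0007,0,0,0],[-1,0,-0.065,-0.0007,0,0,0],[-1,0,-0.072,-0.0007,0,0,0],[-1,0,-0.079,-0.0007,0,0,0]]'
python3 -m crank '[[-1,0,-0.007,0,0,0,0],[-1,0,-0.014,0,0,0,0],[-1,0,-0.021,0,0,0,0],[-1,0,-0.028,0,0,0,0],[-1,0,-0.034,0,0,0,0],[-1,0,-0.04,0,0,0,0],[-1,0,-0.046,0,0,0,0],[-1,0,-0.052,0,0,0,0],[-1,0,-0.058,0,0,0,0],[-1,0,-0.06,0,0,0,0],[-1,0,-0.06,0,0,0,0]]'
python3 - <<'E'
from h import *
jpos()
a=snap('side','c.png')['image']
cv2.imwrite('pics/s4.png',cv2.resize(a[170:300,210:360],(690,598),interpolation=cv2.INTER_CUBIC)[:,:,::-1])
E
```

```text
t: 7.9
tool_pos: [0.5688, -0.1246, 0.0572]
ee_rot: [-179.9, -0.0, 104.0]
ft_force: [-1.1, -0.0, -0.5]
finger_gap: 0.0004
finger_force: 0.0
t: 9.0
tool_pos: [0.5116, -0.139, 0.0577]
ee_rot: [180.0, -0.0, 104.0]
ft_force: [0.5, 0.4, 0.5]
finger_gap: 0.0005
finger_force: 0.0
jig [ 0.0165 -0.0552] z 0.057688771373039155 Fjig [-0.3  0.6] 0.4913084388479688
```

View pics/s4.png

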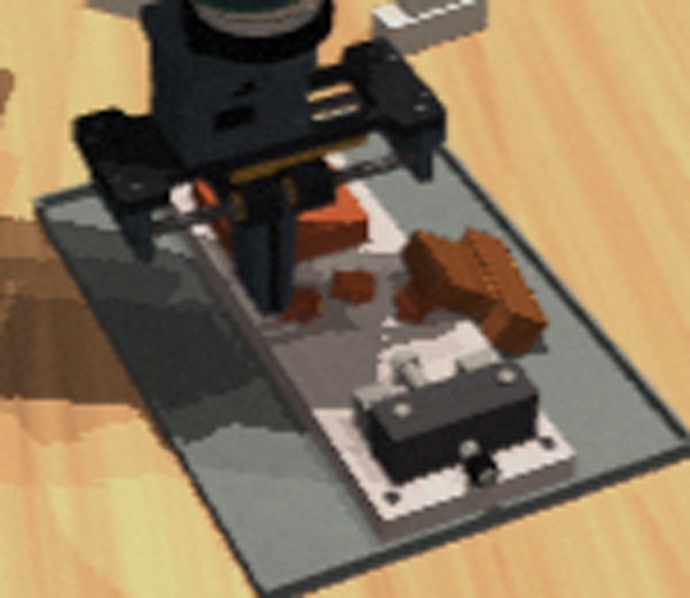

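The block slipped out: the fingers were still closing when I lifted, so it hung low and its foot hit the bed edge. It now lies on its side at (475,290), across the bed edge and gutter. The chips at (300,305), (350,288) and (410,300) look unmoved. I'll raise the arm clear, open and look.

```bash
python3 -m crank '[[-1,0,0,-0.04,0,0,0],[-1,0,0,-0.09,0,0,0],[1,0,0,-0.14,0,0,0],[1,-0.25,0,-0.19,0,0,0],[1,-0.25,0,-0.19,0,0,0],[1,-0.25,0,-0.19,0,0,0],[1,-0.25,0,-0.19,0,0,0],[1,-0.25,0,-0.19,0,0,0],[1,-0.25,0,-0.19,0,0,0],[1,-0.25,0,-0.19,0,0,0]]' 60
python3 - <<'E'
from h import *
jpos()
c=snap('side','d.png');a=c['image'];b=snap('top','e.png')['image']
for n in ('side','top'):
  for q in ('scraper','scraper_grip','chip_a','tile'): print(n,q,[(np.round(r['point'],3),round(r['conf'],2)) for r in robot.spot_in(n,q) if r['point'][1]<.1])
A=cv2.resize(a[205:265,265:345],(800,600),interpolation=cv2.INTER_CUBIC);B=cv2.resize(b[110:200,260:380],(800,600),interpolation=cv2.INTER_CUBIC)
A=cv2.convertScaleAbs(A,alpha=1.4)
cv2.imwrite('pics/s5.png',A[:,:,::-1]);cv2.imwrite('pics/t5.png',cv2.convertScaleAbs(B,alpha=1.5)[:,:,::-1])
E
```

```text
t: 10.05
tool_pos: [0.5723, -0.3825, 0.2474]
ee_rot: [-180.0, -0.0, 103.9]
ft_force: [0.9, 1.5, -0.5]
finger_gap: 0.0614
finger_force: 0.0
jig [ 0.2674 -0.0552] z 0.24737979235681806 Fjig [-1.2  1.2] -0.4663694632870521
side scraper [(array([ 0.642, -0.14 ,  0.033]), 0.86), (array([ 0.565, -0.113,  0.035]), 0.43)]
side scraper_grip [(array([ 0.651, -0.141,  0.033]), 0.77), (array([ 0.539, -0.123,  0.031]), 0.65)]
side chip_a [(array([ 0.536, -0.121,  0.032]), 0.52), (array([ 0.566, -0.115,  0.033]), 0.37), (array([ 0.536, -0.186,  0.005]), 0.17)]
side tile [(array([ 0.525, -0.05 ,  0.044]), 0.73)]
top scraper [(array([ 0.636, -0.118,  0.039]), 0.64)]
top scraper_grip [(array([ 0.59 , -0.208,  0.043]), 0.35)]
top chip_a [(array([ 0.538, -0.12 ,  0.037]), 0.6), (array([ 0.564, -0.109,  0.034]), 0.42)]
top tile []
```

View pics/t5.png

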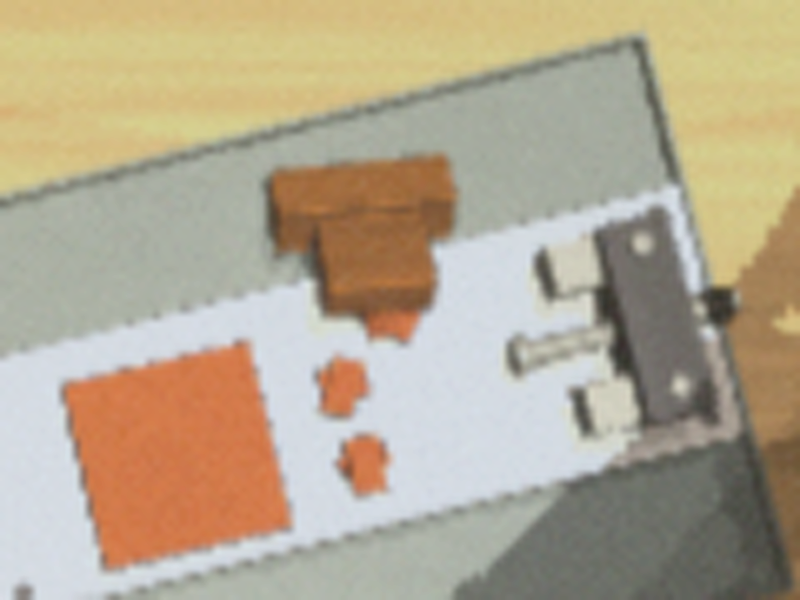

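View pics/s5.png

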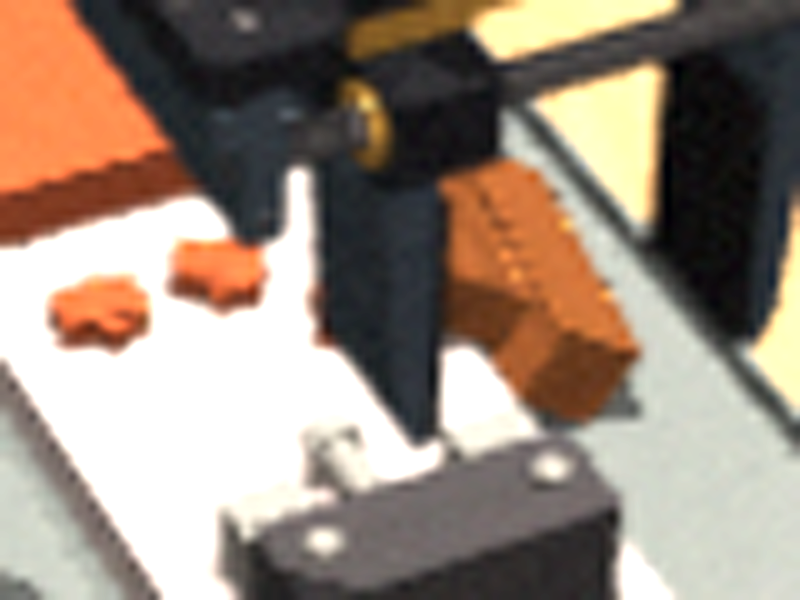

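The top crop shows the block tipped toward the bed. The foot is in the gutter at (270–455,160–250) and the grip points at the bed centre, ending at (325–437,285–310) over chip a. From the foreshortening it is raised about 32° above horizontal. Plan: pinch it across the 46 mm grip length with the tool down, lift, tilt it nearly upright, stand it on free bench, then regrasp properly.

```bash
python3 - <<'E'
from h import *
c=robot.camera('top')
def g(l,z): return np.array([unproj(c,260+u/6.667,110+v/6.667,z)[:2] for u,v in l])
L={'end_back':([(325,288),(437,283)],.0585),'end_front':([(325,313),(435,305)],.0416),'foot_bb':([(272,172),(450,155)],.025),'foot_bt':([(275,210),(455,197)],.039),'chipA':([(365,335),(420,335)],.034),'chipBC':([(343,385),(366,464)],.034)}
for k,(l,z) in L.items():
    X=g(l,z); d=X[1]-X[0]; print(k,X.mean(0).round(4),'jig',((X-o0)@RJ).round(4).tolist(),np.linalg.norm(d).round(4),np.degrees(np.arctan2(d[1],d[0])).round(1))
E
```

```text
end_back [ 0.6058 -0.1211] jig [[-0.0006, 0.045], [0.0444, 0.036]] 0.0459 -87.3
end_front [ 0.5986 -0.1232] jig [[-0.0005, 0.0369], [0.0448, 0.0292]] 0.0459 -85.6
foot_bb [ 0.6633 -0.1178] jig [[-0.005, 0.1027], [0.0702, 0.0916]] 0.0759 -84.4
foot_bt [ 0.6435 -0.1175] jig [[-0.0098, 0.0843], [0.0646, 0.0716]] 0.0755 -85.7
chipA [ 0.5888 -0.1296] jig [[0.0148, 0.0247], [0.0371, 0.0192]] 0.023 -89.8
chipBC [ 0.551  -0.1136] jig [[0.0007, 0.0064], [0.0019, -0.0281]] 0.0346 -164.0
```

```bash
python3 - <<'E'
from h import *
go(.609,-.121,.15,4.5)
E
```

```text
t 10.6 pos [ 0.5723 -0.3813  0.2477] rot [180.   0. 104.] ft [-1.1 -0.7  0.9]
shift [0.2436 0.0986 0.0977] turn [1.0000e-04 0.0000e+00 1.7366e+00]
```

```bash
python3 -m crank '[[0.5,0.244,0.0985,0.05,0,0,1.737],[0.5,0.244,0.0985,0.05,0,0,1.737],[0.5,0.244,0.0985,0.05,0,0,1.737],[0.5,0.244,0.0985,0.05,0,0,1.737],[0.5,0.244,0.0985,0.05,0,0,1.737],[0.5,0.244,0.0985,0.05,0,0,1.737],[0.5,0.244,0.0985,0.05,0,0,1.737],[0.5,0.244,0.0985,0.05,0,0,1.737],[0.5,0.244,0.0985,0.05,0,0,1.737],[0.5,0.244,0.0985,0.05,0,0,1.737],[0.5,0.244,0.0985,0.098,0,0,1.737],[0.5,0.244,0.0985,0.098,0,0,1.737]]' 60
python3 -m crank '[[0.5,0,0,0,0,0,0],[0.5,0,0,0,0,0,0]]'
python3 - <<'E'
from h import *
go(.609,-.121,.039,4.5)
E
```

```text
t: 11.8
tool_pos: [0.6061, -0.1203, 0.145]
ee_rot: [-179.9, 0.3, 4.1]
ft_force: [-0.2, -0.3, 0.6]
finger_gap: 0.0684
finger_force: 0.0
t: 12.0
tool_pos: [0.6093, -0.1211, 0.1502]
ee_rot: [180.0, -0.1, 4.6]
ft_force: [-0.1, -0.2, 0.3]
finger_gap: 0.0685
finger_force: 0.0
t 12.0 pos [ 0.6093 -0.1211  0.1502] rot [ 1.7998e+02 -5.0000e-02  4.6400e+00] ft [-0.1 -0.2  0.3]
shift [-4.000e-04 -1.000e-04  1.112e-01] turn [ 0.0003 -0.0009  0.0024]
```

```bash
python3 -m crank '[[0.5,0,0,0.04,0,0,0],[0.5,0,0,0.075,0,0,0],[0.5,0,0,0.1,0,0,0],[0.5,0,0,0.111,0,0,0],[0.5,0,0,0.111,0,0,0],[-1,0,0,0.111,0,0,0],[-1,0,0,0.111,0,0,0],[-1,0,0,0.111,0,0,0],[-1,0,0,0.111,0,0,0],[-1,0,0,0.111,0,0,0],[-1,0,0,0.111,0,0,0]]' 60
python3 -m crank '[[-1,0,0,0,0,0,0],[-1,0,0,0,0,0,0]]'
```

```text
t: 13.1
tool_pos: [0.6095, -0.1211, 0.0395]
ee_rot: [180.0, -0.1, 4.5]
ft_force: [-1.9, -0.2, 8.1]
finger_gap: 0.0459
finger_force: 59.9
t: 13.3
tool_pos: [0.6095, -0.1211, 0.0395]
ee_rot: [180.0, -0.1, 4.5]
ft_force: [-1.5, -0.6, 8.5]
finger_gap: 0.0456
finger_force: 59.9
```

```bash
python3 -m crank '[[-1,0,0,-0.02,0,0,0],[-1,0,0,-0.05,0,0,0],[-1,0,0,-0.09,0,0,0],[-1,0,0,-0.13,0,0,0],[-1,0,0,-0.15,0,0,0],[-1,0,0,-0.15,0,0,0],[-1,0,0,-0.15,0,0,0]]' 60
python3 -m crank '[[-1,-0.02,-0.04,-0.01,0,0,0],[-1,-0.04,-0.08,-0.01,0,-0.1,0],[-1,-0.06,-0.12,-0.01,0,-0.2,0],[-1,-0.08,-0.16,-0.01,0,-0.3,0],[-1,-0.1,-0.19,-0.01,0,-0.4,0],[-1,-0.12,-0.21,-0.01,0,-0.5,0],[-1,-0.131,-0.232,-0.01,0,-0.6,0],[-1,-0.131,-0.232,-0.01,0,-0.7,0],[-1,-0.131,-0.232,-0.01,0,-0.8,0],[-1,-0.131,-0.232,-0.01,0,-0.873,0],[-1,-0.131,-0.232,-0.01,0,-0.873,0],[-1,-0.131,-0.232,-0.01,0,-0.873,0]]'
python3 - <<'E'
from h import *
o=robot.get_obs(); print(o['qpos'],o['ee_rot'],o['tool_pos'])
a=snap('side','f.png')['image']
cv2.imwrite('pics/s6.png',cv2.resize(a[90:250,170:330],(600,600),interpolation=cv2.INTER_CUBIC)[:,:,::-1])
E
```

```text
t: 14.0
tool_pos: [0.6085, -0.1209, 0.1883]
ee_rot: [-180.0, 0.0, 4.5]
ft_force: [0.2, -0.6, -1.2]
finger_gap: 0.0455
finger_force: 59.9
t: 15.2
tool_pos: [0.4597, 0.1001, 0.1973]
ee_rot: [180.0, 50.0, 4.4]
ft_force: [0.3, -0.6, -0.8]
finger_gap: 0.046
finger_force: 59.9
[  7.92252549  27.58966238 104.60806285   2.67789315  97.77402344
  92.60030633] [179.98590342  50.03169861   4.44127864] [0.45966875 0.10005438 0.1973193 ]
```

View pics/s6.png

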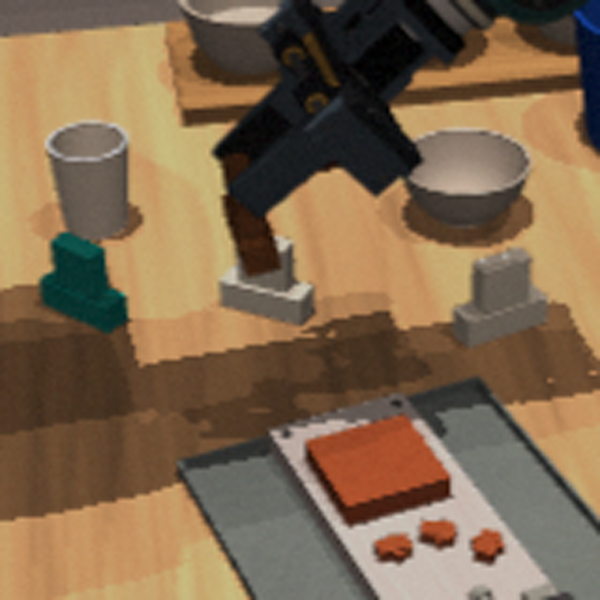

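The side view shows the block held at (250,215), top leaning about 12° left and foot lower right, over free bench. The three chips are still on the bed at (393,548), (437,532) and (487,545). I'll tilt a little more and lower it.

```bash
python3 -m crank '[[-1,0.03,0,0.025,0,-0.05,0],[-1,0.06,0,0.05,0,-0.1,0],[-1,0.08,0,0.067,0,-0.1,0],[-1,0.0996,0,0.0836,0,-0.1,0],[-1,0.0996,0,0.0836,0,-0.1,0],[-1,0.0996,0,0.0836,0,-0.1,0]]'
python3 -m crank '[[-1,0.0035,0,0.0025,0,0,0],[-1,0.005,0,0.0034,0,0,0],[-1,0.005,0,0.0034,0,0,0]]'
```

```text
t: 15.85
tool_pos: [0.4602, 0.1002, 0.0694]
ee_rot: [180.0, 55.7, 4.5]
ft_force: [0.3, 0.4, 0.2]
finger_gap: 0.0455
finger_force: 59.9
t: 16.15
tool_pos: [0.4604, 0.1002, 0.0631]
ee_rot: [-180.0, 55.7, 4.5]
ft_force: [-0.2, -0.3, -0.8]
finger_gap: 0.0458
finger_force: 59.9
```

Down in tool axes is now (0.826, 0, 0.564) per metre.

```bash
python3 -m crank '[[-1,0.0025,0,0.0017,0,0,0],[-1,0.005,0,0.0034,0,0,0],[-1,0.005,0,0.0034,0,0,0]]'
python3 -m crank '[[-1,0.0017,0,0.0011,0,0,0],[-1,0.0025,0,0.0017,0,0,0],[-1,0.0025,0,0.0017,0,0,0]]'
```

```text
t: 16.45
tool_pos: [0.46, 0.1001, 0.0562]
ee_rot: [180.0, 55.8, 4.5]
ft_force: [0.2, 0.2, -1.2]
finger_gap: 0.0459
finger_force: 59.9
t: 16.75
tool_pos: [0.4606, 0.1004, 0.0556]
ee_rot: [180.0, 55.9, 4.4]
ft_force: [1.0, 2.6, 24.5]
finger_gap: 0.0454
finger_force: 59.9
```

```bash
python3 -m crank '[[-1,-0.0015,0,-0.001,0,0,0],[-1,-0.0015,0,-0.001,0,0,0],[0.1,-0.0015,0,-0.001,0,0,0],[0.4,-0.0015,0,-0.001,0,0,0],[0.4,-0.0015,0,-0.001,0,0,0],[0.4,-0.0015,0,-0.001,0,0,0]]'
python3 -m crank '[[0.4,0,0,-0.02,0,0,0],[0.4,0,0,-0.05,0,0,0],[0.4,0,0,-0.09,0,0,0],[0.4,-0.04,0,-0.11,0,0,0],[0.4,-0.08,0,-0.11,0,0.1,0],[1,-0.08,0,-0.11,0,0.25,0],[1,-0.08,0,-0.11,0,0.4,0],[1,-0.08,0,-0.11,0,0.55,0],[1,-0.08,0,-0.11,0,0.7,0],[1,-0.08,0,-0.11,0,0.85,0],[1,-0.08,0,-0.11,0,0.973,0],[1,-0.08,0,-0.11,0,0.973,0]]'
python3 - <<'E'
from h import *
o=robot.get_obs(); print(o['tool_pos'],o['ee_rot'])
a=snap('side','g.png')['image'];b=snap('top','h.png')['image']
for n in('side','top'): print(n,[(np.round(r['point'],3),round(r['conf'],2)) for q in('scraper','scraper_grip') for r in robot.spot_in(n,q) if r['point'][1]<.2])
A=cv2.resize(a[120:220,200:300],(400,400),interpolation=cv2.INTER_CUBIC);B=cv2.resize(b[170:250,200:280],(400,400),interpolation=cv2.INTER_CUBIC)
cv2.imwrite('pics/s7.png',np.hstack([A,B])[:,:,::-1])
E
```

```text
t: 17.35
tool_pos: [0.4601, 0.1001, 0.0551]
ee_rot: [180.0, 55.8, 4.5]
ft_force: [-0.2, 1.1, 0.4]
finger_gap: 0.0636
finger_force: 0.0
t: 18.55
tool_pos: [0.5038, 0.1036, 0.1835]
ee_rot: [180.0, -0.1, 4.5]
ft_force: [0.7, -0.3, 0.2]
finger_gap: 0.091
finger_force: 0.0
[0.50384747 0.10355757 0.18350173] [ 1.79998408e+02 -1.25412032e-01  4.47615822e+00]
side [(array([0.462, 0.08 , 0.032]), 0.84), (array([0.67 , 0.159, 0.023]), 0.62), (array([0.673, 0.16 , 0.024]), 0.83), (array([0.465, 0.082, 0.032]), 0.56)]
top [(array([0.666, 0.161, 0.053]), 0.78), (array([0.665, 0.16 , 0.052]), 0.76), (array([ 0.516, -0.435,  0.017]), 0.72)]
```

View pics/s7.png

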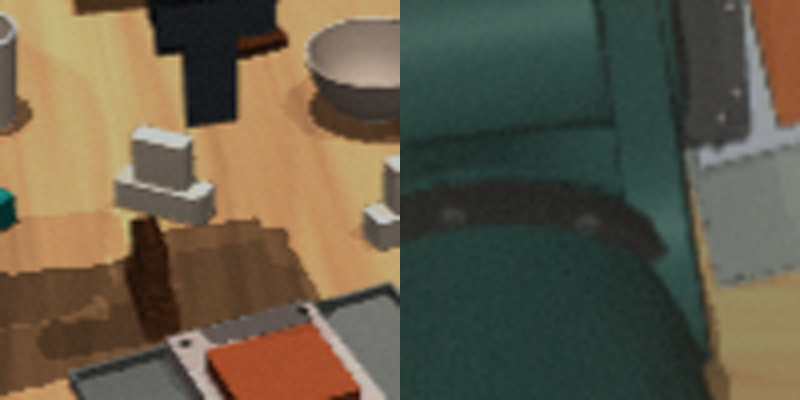

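The block (dark, end-on at (155,280) in the left half) stands on the bench clear of the others. I'll turn above it for the proper pinch.

```bash
python3 -m crank '[[1,-0.039,0.0,0,0,0,-1.571],[1,-0.039,0.0,0,0,0,-1.571],[1,-0.039,0.0,0,0,0,-1.571],[1,-0.039,0.0,0,0,0,-1.571],[1,-0.039,0.0,0,0,0,-1.571],[1,-0.039,0.0,0,0,0,-1.571],[1,-0.039,0.0,0,0,0,-1.571],[1,-0.039,0.0,0,0,0,-1.571],[1,-0.039,0.0,0,0,0,-1.571],[1,-0.039,0.0,0,0,0,-1.571],[1,-0.039,0.0,0,0,0,-1.571],[1,-0.039,0,0,0,0,-1.571]]'
python3 - <<'E'
from h import *
go(.465,.1005,.031,94.5)
c=robot.camera('side'); im=c['image'].astype(int)
hsv=cv2.cvtColor(c['image'],cv2.COLOR_RGB2HSV)
for z in (.0,.026,.068):
    print(z,[np.round(proj(c,(.465+dx,.1005+dy,z))).tolist() for dx in(-.013,.013) for dy in(-.038,.038)])
u0,u1,v0,v1=215,265,165,215
m=(hsv[v0:v1,u0:u1,0]<14)&(hsv[v0:v1,u0:u1,1]>150)&(hsv[v0:v1,u0:u1,2]<110)
for r in range(0,v1-v0,3): print(v0+r,''.join('#' if x else '.' for x in m[r]))
E
```

```text
t: 20.05
tool_pos: [0.4674, 0.1007, 0.1831]
ee_rot: [-179.9, 0.0, 94.5]
ft_force: [1.0, 0.3, -0.1]
finger_gap: 0.0911
finger_force: 0.0
t 20.05 pos [0.4674 0.1007 0.1831] rot [-179.92    0.     94.52] ft [ 1.   0.3 -0.1]
shift [-0.     -0.0022  0.1521] turn [-0.0014  0.0001  0.0004]
0.0 [[234.0, 206.0], [232.0, 190.0], [243.0, 204.0], [240.0, 189.0]]
0.026 [[234.0, 198.0], [231.0, 183.0], [243.0, 197.0], [240.0, 182.0]]
0.068 [[233.0, 186.0], [230.0, 171.0], [242.0, 185.0], [239.0, 170.0]]
165 ..................................................
168 ..................................................
171 ..................................................
174 .......................#..........................
177 ..................#######.........................
180 ...................#######........................
183 ..................#########.......................
186 ................###########.......................
189 ................###.#######.......................
192 .................###########......................
195 ...................##########.....................
198 ...................###########....................
201 .....................#########....................
204 ......................####........................
207 ..................................................
210 .....................................#............
213 ......................................##..........
```

```bash
python3 -m crank '[[1,0,-0.001,0.04,0,0,0],[1,0,-0.001,0.08,0,0,0],[1,0,-0.001,0.115,0,0,0],[1,0,-0.001,0.14,0,0,0],[1,0,-0.001,0.152,0,0,0],[1,0,-0.001,0.152,0,0,0],[1,0,-0.001,0.152,0,0,0],[-1,0,-0.001,0.152,0,0,0],[-1,0,-0.001,0.152,0,0,0],[-1,0,-0.001,0.152,0,0,0],[-1,0,-0.001,0.152,0,0,0],[-1,0,-0.001,0.152,0,0,0]]' 60
python3 -m crank '[[-1,0,0,0,0,0,0],[-1,0,0,0,0,0,0],[-1,0,0,0,0,0,0],[-1,0,0,0,0,0,0],[-1,0,0,0,0,0,0],[-1,0,0,0,0,0,0],[-1,0,0,0,0,0,0],[-1,0,0,0,0,0,0]]'
```

```text
t: 21.3
tool_pos: [0.4661, 0.1006, 0.0315]
ee_rot: [180.0, -0.0, 94.5]
ft_force: [-0.5, 0.2, -0.3]
finger_gap: 0.0541
finger_force: 0.0
t: 22.1
tool_pos: [0.466, 0.1006, 0.0313]
ee_rot: [-180.0, 0.0, 94.5]
ft_force: [1.0, 0.2, -1.0]
finger_gap: 0.0198
finger_force: 60.0
```

```bash
python3 -m crank '[[-1,0,0,-0.02,0,0,0],[-1,0,0,-0.05,0,0,0],[-1,0,0,-0.09,0,0,0],[-1,0,0,-0.12,0,0,0],[-1,0,0,-0.12,0,0,0],[-1,0,0,-0.12,0,0,0]]'
python3 - <<'E'
from h import *
gj(.016,.085,.15,104)
E
```

```text
t: 22.7
tool_pos: [0.4661, 0.1006, 0.1514]
ee_rot: [179.9, -0.0, 94.5]
ft_force: [-0.7, 1.2, -1.4]
finger_gap: 0.0196
finger_force: 60.0
t 22.7 pos [0.4661 0.1006 0.1514] rot [ 1.7994e+02 -1.0000e-02  9.4470e+01] ft [-0.7  1.2 -1.4]
shift [-0.2188  0.1649  0.0016] turn [ 0.001  -0.     -0.1664]
```

```bash
python3 -m crank '[[-1,-0.219,0.165,0.002,0,0,-0.166],[-1,-0.219,0.165,0.002,0,0,-0.166],[-1,-0.219,0.165,0.002,0,0,-0.166],[-1,-0.219,0.165,0.002,0,0,-0.166],[-1,-0.219,0.165,0.002,0,0,-0.166],[-1,-0.219,0.165,0.002,0,0,-0.166],[-1,-0.219,0.165,0.002,0,0,-0.166],[-1,-0.219,0.165,0.06,0,0,-0.166],[-1,-0.219,0.165,0.085,0,0,-0.166],[-1,-0.219,0.165,0.085,0,0,-0.166],[-1,-0.219,0.165,0.085,0,0,-0.166]]'
python3 - <<'E'
from h import *
gj(.016,.085,.0585,104);jpos()
E
```

```text
t: 23.8
tool_pos: [0.6467, -0.1043, 0.0657]
ee_rot: [-179.9, -0.1, 104.0]
ft_force: [-0.0, 0.3, 0.0]
finger_gap: 0.0199
finger_force: 60.0
t 23.8 pos [ 0.6467 -0.1043  0.0657] rot [-1.7988e+02 -6.0000e-02  1.0400e+02] ft [-0.   0.3  0. ]
shift [-0.0006  0.0007  0.0072] turn [-0.0021 -0.001   0.    ]
jig [0.0154 0.0843] z 0.06566375733065803 Fjig [-0.3  0.1] 0.019480338656667373
```

```bash
python3 -m crank '[[-1,0,0,0.0072,0,0,0],[-1,0,0,0.0072,0,0,0],[-1,0,-0.006,0.0072,0,0,0],[-1,0,-0.012,0.0072,0,0,0],[-1,0,-0.018,0.0072,0,0,0],[-1,0,-0.024,0.0072,0,0,0],[-1,0,-0.03,0.0072,0,0,0],[-1,0,-0.036,0.0072,0,0,0],[-1,0,-0.042,0.0072,0,0,0],[-1,0,-0.048,0.0072,0,0,0]]'
python3 - <<'E'
from h import *
jpos()
E
```

```text
t: 24.8
tool_pos: [0.6005, -0.1166, 0.0591]
ee_rot: [180.0, 0.0, 104.0]
ft_force: [0.1, 0.3, -0.7]
finger_gap: 0.0194
finger_force: 60.0
jig [0.0162 0.0365] z 0.05913407346653608 Fjig [-0.2  0.1] -0.6896448898187304
```

```bash
python3 -m crank '[[-1,0,-0.007,0,0,0,0],[-1,0,-0.014,0,0,0,0],[-1,0,-0.021,0,0,0,0],[-1,0,-0.028,0,0,0,0],[-1,0,-0.035,0,0,0,0],[-1,0,-0.042,0,0,0,0],[-1,0,-0.049,0,0,0,0],[-1,0,-0.056,0,0,0,0],[-1,0,-0.063,0,0,0,0],[-1,0,-0.07,0,0,0,0],[-1,0,-0.077,0,0,0,0],[-1,0,-0.084,0,0,0,0]]'
python3 -m crank '[[-1,0,-0.005,0,0,0,0],[-1,0,-0.01,0,0,0,0],[-1,0,-0.013,0,0,0,0],[-1,0,-0.013,0,0,0,0],[-1,0,-0.013,0,0,0,0]]'
python3 - <<'E'
from h import *
jpos()
for n in ('side','top'):
  c=robot.camera(n)
  for q in ('chip_a','tile','scraper_grip'): print(n,q,[(((r['point'][:2]-o0)@RJ).round(3),round(r['point'][2],3),round(r['conf'],2)) for r in robot.spot_in(n,q) if r['point'][1]<.1])
E
```

```text
t: 26.0
tool_pos: [0.5189, -0.1369, 0.0591]
ee_rot: [-180.0, -0.0, 104.0]
ft_force: [-0.2, -0.6, -2.0]
finger_gap: 0.0198
finger_force: 60.0
t: 26.5
tool_pos: [0.507, -0.1399, 0.0592]
ee_rot: [180.0, 0.0, 104.0]
ft_force: [0.8, 0.1, -0.8]
finger_gap: 0.0198
finger_force: 60.0
jig [ 0.0162 -0.0599] z 0.05918433250517875 Fjig [0.1 0.8] -0.775322335920356
side chip_a [(array([ 0.026, -0.082]), 0.014, 0.47), (array([ 0.07 , -0.005]), 0.003, 0.3)]
side tile [(array([-0.042,  0.013]), 0.045, 0.52)]
side scraper_grip [(array([ 0.041, -0.059]), 0.053, 0.76)]
top chip_a [(array([0.305, 0.011]), 0.022, 0.39)]
top tile [(array([-0.078, -0.01 ]), 0.043, 0.64)]
top scraper_grip [(array([-0.078, -0.006]), 0.046, 0.27), (array([ 0.23, -0.27]), 0.104, 0.24)]
```

```bash
python3 -m crank '[[-1,0,0.003,-0.04,0,0,0],[-1,0,0.003,-0.08,0,0,0],[-1,0.168,0.056,-0.09,0,0,1.571],[-1,0.168,0.056,-0.09,0,0,1.571],[-1,0.168,0.056,-0.09,0,0,1.571],[-1,0.168,0.056,-0.09,0,0,1.571],[-1,0.168,0.056,-0.09,0,0,1.571],[-1,0.168,0.056,-0.09,0,0,1.571],[-1,0.168,0.056,-0.09,0,0,1.571],[-1,0.168,0.056,-0.09,0,0,1.571],[-1,0.168,0.056,-0.09,0,0,1.571],[-1,0.168,0.056,-0.09,0,0,1.571]]'
python3 -m crank '[[-1,0,0,0,0,0,0.09],[-1,0,0,0,0,0,0.09],[-1,0,0,0,0,0,0.09]]'
python3 - <<'E'
from h import *
gj(-.150,-.004,.06,14);jpos()
for n in ('side','top'):
  c=snap(n,n+'9.png'); hsv=cv2.cvtColor(c['image'],cv2.COLOR_RGB2HSV)
  m=((hsv[...,0]<12)&(hsv[...,1]>140)&(hsv[...,2]>60)).astype(np.uint8)
  k,_,st,ce=cv2.connectedComponentsWithStats(m)
  for i in range(1,k):
    if st[i,4]>5:
      p=unproj(c,*ce[i],.01)[:2]; q=unproj(c,*ce[i],.034)[:2]; p=(p-o0)@RJ;q=(q-o0)@RJ
      if abs(p[0])<.2 and abs(p[1])<.16: print(n,st[i],'floor',p.round(3),'bed',q.round(3))
  for q in ('chip_a','tile'): print(n,q,[(((r['point'][:2]-o0)@RJ).round(3),round(r['point'][2],3),round(r['conf'],2)) for r in robot.spot_in(n,q) if r['point'][1]<.1])
E
```

```text
t: 28.1
tool_pos: [0.5206, 0.0367, 0.1491]
ee_rot: [-180.0, 0.0, 20.7]
ft_force: [1.4, -0.5, -1.0]
finger_gap: 0.0193
finger_force: 60.0
t: 28.4
tool_pos: [0.5206, 0.0367, 0.1491]
ee_rot: [180.0, 0.0, 16.1]
ft_force: [-0.5, -0.1, -0.8]
finger_gap: 0.0198
finger_force: 60.0
t 28.4 pos [0.5206 0.0367 0.1491] rot [180.     0.    16.08] ft [-0.5 -0.1 -0.8]
shift [-0.0001  0.0018  0.0891] turn [0.     0.     0.0363]
jig [-0.1518 -0.004 ] z 0.1491085912277654 Fjig [-0.  -0.5] -0.8075607207119935
side [252 201  38  29 691] floor [-0.102  0.009] bed [-0.075 -0.003]
side [250 238  14  20 150] floor [ 0.005 -0.076] bed [ 0.029 -0.085]
side chip_a [(array([-0.002, -0.079]), 0.013, 0.59)]
side tile [(array([-0.066, -0.009]), 0.043, 0.88)]
top [298 184   5   5  23] floor [-0.041 -0.035] bed [-0.043 -0.036]
top [312 191   7   4  15] floor [-0.003 -0.063] bed [-0.007 -0.063]
top [323 194   7   6  34] floor [ 0.024 -0.081] bed [ 0.019 -0.081]
top [312 197   8   4  17] floor [-0.003 -0.079] bed [-0.007 -0.079]
top chip_a [(array([-0.006, -0.08 ]), 0.014, 0.6), (array([ 0.02 , -0.082]), 0.018, 0.43)]
top tile []
```

All three chips now show in the -y gutter at jig (-0.003,-0.063), (-0.003,-0.079) and (0.024,-0.081), with none on the bed. I'll lower behind the tile.

```bash
python3 -m crank '[[-1,0,0.006,0.03,0,0,0.036],[-1,0,0.006,0.06,0,0,0.036],[-1,0,0.006,0.08,0,0,0.036],[-1,0,0.006,0.09,0,0,0.036],[-1,0,0.006,0.09,0,0,0.036],[-1,0,0.006,0.09,0,0,0.036]]'
python3 - <<'E'
from h import *
gj(.0,-.004,.0575,14);jpos()
E
```

```text
t: 29.3
tool_pos: [0.5228, 0.0309, 0.0598]
ee_rot: [180.0, -0.0, 13.9]
ft_force: [0.1, 0.0, 0.1]
finger_gap: 0.0198
finger_force: 60.0
t 29.3 pos [0.5228 0.0309 0.0598] rot [ 1.7999e+02 -4.0000e-02  1.3860e+01] ft [0.1 0.  0.1]
shift [-0.0004  0.1457  0.0023] turn [ 0.0002 -0.0007 -0.0024]
jig [-0.1457 -0.0033] z 0.0598049838182905 Fjig [0.  0.1] 0.10232209120196656
```

```bash
python3 -m crank '[[-1,0,0.006,0.002,0,0,0],[-1,0,0.011,0.002,0,0,0],[-1,0,0.016,0.002,0,0,0],[-1,0,0.021,0.002,0,0,0],[-1,0,0.026,0.002,0,0,0],[-1,0,0.031,0.002,0,0,0],[-1,0,0.037,0.002,0,0,0],[-1,0,0.043,0.002,0,0,0],[-1,0,0.049,0.002,0,0,0],[-1,0,0.055,0.002,0,0,0],[-1,0,0.061,0.002,0,0,0],[-1,0,0.067,0.002,0,0,0]]'
python3 -m crank '[[-1,0,0.005,0,0,0,0],[-1,0,0.01,0,0,0,0],[-1,0,0.015,0,0,0,0],[-1,0,0.02,0,0,0,0],[-1,0,0.025,0,0,0,0],[-1,0,0.03,0,0,0,0],[-1,0,0.035,0,0,0,0],[-1,0,0.04,0,0,0,0],[-1,0,0.045,0,0,0,0]]'
python3 - <<'E'
from h import *
jpos()
E
```

```text
t: 30.5
tool_pos: [0.5384, -0.0347, 0.0571]
ee_rot: [-180.0, 0.0, 13.9]
ft_force: [-0.4, 1.6, -0.6]
finger_gap: 0.0196
finger_force: 60.0
t: 31.4
tool_pos: [0.5492, -0.0783, 0.0571]
ee_rot: [-180.0, 0.0, 13.9]
ft_force: [0.3, 0.5, -0.3]
finger_gap: 0.0194
finger_force: 60.0
jig [-0.0334 -0.0041] z 0.05710057782836628 Fjig [-0.4  0.4] -0.28445797122840455
```

```bash
python3 -m crank '[[-1,0,0.002,0,0,0,0],[-1,0,0.004,0,0,0,0],[-1,0,0.006,0,0,0,0],[-1,0,0.008,0,0,0,0],[-1,0,0.01,0,0,0,0],[-1,0,0.012,0,0,0,0],[-1,0,0.014,0,0,0,0],[-1,0,0.016,0,0,0,0],[-1,0,0.018,0,0,0,0],[-1,0,0.02,0,0,0,0],[-1,0,0.02,0,0,0,0]]'
python3 -m crank '[[-1,0,0.002,0,0,0,0],[-1,0,0.004,0,0,0,0],[-1,0,0.006,0,0,0,0],[-1,0,0.008,0,0,0,0],[-1,0,0.008,0,0,0,0]]'
python3 - <<'E'
from h import *
jpos()
E
```

```text
t: 32.5
tool_pos: [0.554, -0.0974, 0.0571]
ee_rot: [180.0, -0.0, 13.9]
ft_force: [-0.6, 2.6, -0.5]
finger_gap: 0.0195
finger_force: 60.0
t: 33.0
tool_pos: [0.5558, -0.105, 0.0571]
ee_rot: [-180.0, -0.0, 13.9]
ft_force: [0.4, 4.0, -0.6]
finger_gap: 0.02
finger_force: 60.0
jig [-0.0058 -0.0041] z 0.057083751188494125 Fjig [-3.8  1.3] -0.6335519224941242
```

```bash
for i in 1; do :; done; python3 -m crank '[[-1,0,0.001,0,0,0,0],[-1,0,0.002,0,0,0,0],[-1,0,0.003,0,0,0,0],[-1,0,0.003,0,0,0,0]]'
python3 -m crank '[[-1,0,0.001,0,0,0,0],[-1,0,0.002,0,0,0,0],[-1,0,0.002,0,0,0,0]]'
python3 - <<'E'
from h import *
jpos()
E
```

```text
t: 33.4
tool_pos: [0.5565, -0.1077, 0.0571]
ee_rot: [-180.0, 0.0, 13.9]
ft_force: [-0.3, 6.2, 0.0]
finger_gap: 0.0195
finger_force: 60.0
t: 33.7
tool_pos: [0.557, -0.1096, 0.0571]
ee_rot: [-180.0, 0.0, 13.9]
ft_force: [0.3, 7.0, 0.9]
finger_gap: 0.02
finger_force: 60.0
jig [-0.0011 -0.0041] z 0.05708997655652827 Fjig [-6.8  2. ] 0.9175181998874371
```

```bash
python3 -m crank '[[-1,0,0.001,0,0,0,0],[-1,0,0.001,0,0,0,0],[-1,0,0.001,0,0,0,0]]'
python3 -m crank '[[-1,0,0.001,0,0,0,0],[-1,0,0.001,0,0,0,0],[-1,0,0.001,0,0,0,0]]'
python3 - <<'E'
from h import *
jpos()
E
```

```text
t: 34.0
tool_pos: [0.5572, -0.1105, 0.0571]
ee_rot: [-180.0, 0.0, 13.9]
ft_force: [1.0, 7.7, 0.4]
finger_gap: 0.0199
finger_force: 60.0
t: 34.3
tool_pos: [0.5571, -0.111, 0.0571]
ee_rot: [-179.9, 0.0, 13.9]
ft_force: [-0.9, 12.6, 3.6]
finger_gap: 0.0193
finger_force: 60.0
jig [ 0.0003 -0.0042] z 0.05707403256699416 Fjig [-12.4   2.2] 3.6423020472679313
```

```bash
python3 -m crank '[[-1,0,0.0005,0,0,0,0],[-1,0,0.0005,0,0,0,0],[-1,0,0.0005,0,0,0,0]]'
python3 -m crank '[[-1,0,0.0003,0,0,0,0],[-1,0,0.0003,0,0,0,0],[-1,0,0.0003,0,0,0,0]]'
python3 - <<'E'
from h import *
jpos()
c=robot.camera('side')
for q in ('chip_a','tile'): print(q,[(((r['point'][:2]-o0)@RJ).round(3),round(r['point'][2],3),round(r['conf'],2)) for r in robot.spot_in('side',q) if r['point'][1]<.1])
hsv=cv2.cvtColor(c['image'],cv2.COLOR_RGB2HSV)
m=((hsv[...,0]<12)&(hsv[...,1]>140)&(hsv[...,2]>40)).astype(np.uint8)
k,l,st,ce=cv2.connectedComponentsWithStats(m)
print([s.tolist() for s in st[1:] if s[4]>8])
jpos()
E
```

```text
t: 34.6
tool_pos: [0.5571, -0.1111, 0.0571]
ee_rot: [-179.9, 0.0, 13.9]
ft_force: [-0.8, 17.9, 4.8]
finger_gap: 0.0199
finger_force: 60.0
t: 34.9
tool_pos: [0.5571, -0.1111, 0.0571]
ee_rot: [-179.9, 0.1, 13.9]
ft_force: [-2.6, 20.4, 6.8]
finger_gap: 0.0198
finger_force: 60.0
jig [ 0.0004 -0.0043] z 0.057093051901266484 Fjig [-20.4   2.4] 6.80572399379822
chip_a [(array([ 0.025, -0.081]), 0.013, 0.59), (array([-0.001, -0.084]), 0.01, 0.5), (array([ 0.134, -0.004]), 0.054, 0.46)]
tile [(array([ 0.052, -0.009]), 0.045, 0.93), (array([ 0.001, -0.069]), 0.021, 0.49), (array([ 0.136, -0.006]), 0.054, 0.48), (array([-0.001, -0.084]), 0.013, 0.43)]
[[0, 1, 3, 6, 9], [0, 12, 8, 7, 17], [0, 17, 6, 17, 39], [4, 18, 6, 10, 27], [273, 77, 27, 23, 316], [268, 213, 44, 49, 915], [458, 217, 22, 70, 258], [250, 238, 14, 20, 161], [475, 253, 22, 61, 241], [287, 312, 125, 72, 5534], [500, 317, 12, 32, 114]]
jig [ 0.0004 -0.0043] z 0.057096485447413615 Fjig [-19.8   2.7] 6.661277287823604
```

```bash
python3 - <<'E'
from h import *
for n,(u0,u1,v0,v1) in {'side':(244,272,232,264),'top':(304,336,184,206)}.items():
    c=robot.camera(n); im=cv2.imread(f'pics/{n}9.png'); hsv=cv2.cvtColor(im,cv2.COLOR_BGR2HSV)[v0:v1,u0:u1]
    print(n,u0,v0)
    for r in range(v1-v0): print(v0+r,''.join(('%X'%(min(v,255)//16)) if (h<14 and s>110) else '.' for h,s,v in hsv[r]))
    for p in [(-.003,-.063),(-.003,-.079),(.024,-.081),(-.003,-.055)]:
        for z in (.013,.024,.03): print(p,z,np.round(proj(c,[*w(*p),z]),1))
E
```

```text
side 244 232
232 ............................
233 ............................
234 ............................
235 ............................
236 ............................
237 ............................
238 ..............8AB8..........
239 ..............9BAB7.........
240 ..............7AAA8.........
241 ..............369AA6........
242 .......78AA8..497985........
243 ......ABBAAAB9546655........
244 ......9AABBBB853889B7.......
245 ......9AAABCB7..7AAB7.......
246 ......779AAAB8..4543........
247 ......449BAAAB..3333........
248 .......3498644..............
249 .........44557A9............
250 .........468AAAAA97.........
251 ..........69BAAAAA7.........
252 ...........ABBBBBA7.........
253 ..........8ABBBBBA8.........
254 ...........559AAAAA.........
255 ...........4449AA85.........
256 .............354444.........
257 ..............3444..........
258 ...............4............
259 ............................
260 ............................
261 ............................
262 ............................
263 ............................
(-0.003, -0.063) 0.013 [260.9 2
[... 968 characters left out ...]
....
199 ........89999999...88899........
200 ........7.999988......8.........
201 ........7...98..................
202 ..........888...................
203 ................................
204 ................................
205 ................................
(-0.003, -0.063) 0.013 [315.2 192.5]
(-0.003, -0.063) 0.024 [315.7 192.3]
(-0.003, -0.063) 0.03 [316.  192.2]
(-0.003, -0.079) 0.013 [316.5 198. ]
(-0.003, -0.079) 0.024 [317.1 197.8]
(-0.003, -0.079) 0.03 [317.5 197.8]
(0.024, -0.081) 0.013 [325.9 196.4]
(0.024, -0.081) 0.024 [326.6 196.2]
(0.024, -0.081) 0.03 [327.  196.2]
(-0.003, -0.055) 0.013 [314.5 189.8]
(-0.003, -0.055) 0.024 [315.  189.6]
(-0.003, -0.055) 0.03 [315.3 189.4]
```

The third chip triangulates to y ≈ -0.063 and z ≈ 0.016, so it is off the bed and in the pan. The push is steady at 20 N with the tile at the stop, so I'm handing in.

```bash
python3 -c "
from station import robot
o=robot.get_obs();print(o['t'],o['ft_force'],o['finger_force'])
print(robot.close_job())"
```

```text
35.15 [-3.18877079 20.22492397  7.02954741] 60.01544237136841
the job is handed in; nothing more can be done
None
```

I handed the job in at 35.15 s with the tile held against the hard stop by the gripped block (about 20 N push, measured at the wrist) and all three chips located off the bed in the catch pan; on the way the block slipped from the grip once and I stood it up and regripped it, and no verdict came back.

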